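# Draw the blank home in the holding jig and lock it

### The arm

A 6-joint arm with a two-finger parallel gripper is mounted at the origin on the work surface. World frame = base frame: x ahead of the robot, y to its left, z up, the work surface at z = 0. Lengths are in m, angles in rad, forces in N, time in s.
With the tool pointing down it reaches from about 0.35 to 0.975 m from the base axis. Payload 7.1 kg.
Tool frame: the origin (TCP) lies at the very end of the fingers, on their centre line; the grasp point (between the pads) lies 19 mm behind it (robot.tcp_to_grasp is the z of the grasp point in the tool frame, in m); z points along the fingers, x is the direction in which the jaws open and shut, and the axes are right-handed (so a half turn about z gives the same grasp; the last joint's range is limited). The gripper opens to 88 mm and grips with 3 to 60 N. Pads are 20 mm wide; open, the fingers measure 115 mm over their backs; the gripper's body (75 mm by 178 mm) begins 61 mm behind the grasp point.
Start: joints at [-1.278, 0.423, 1.63, -0, 1.089, -0.019], TCP at [0.192, -0.595, 0.223] pointing down, gripper open.
Joint ranges: [-3, 3], [-0.9, 2.11], [0.09, 2.58], [-1.31, 4.45], [0.11, 2.69], [-2.54, 2.54]. Speed limits (rad/s): [2.39, 2.39, 3.01, 3.14, 3.14, 3.14].

### API

Orientations are given as [roll, pitch, yaw] about the fixed x, y, z axes, in that order (R = Rz(yaw) Ry(pitch) Rx(roll)).
In Python, from workcell import sensors, optics, sign_off, robot gives the robot as it stands.
- The arm moves only by the tool apply_moves, never from a script. Its argument "series" is a list of rows, each an object of numbers: "claw": the finger opening in cm, from 0 to 8.78; "x", "y", "z": the shift along the tool's x, y, z in cm; "ax", "ay", "az": the turn, a rotation vector about the tool's x, y, z in rad. In form: [{"claw": .., "x": .., "y": .., "z": .., "ax": .., "ay": .., "az": ..}, ...]. A call has 1 to 12 rows; each row is the pose to reach, as a shift and turn from the pose measured when the call began, along the tool's axes at that moment; what a row does not reach only later rows make up. A row lasts 1/12 s, in which the tool goes at most 41.7 mm and 7.16 degrees, less where a joint would pass 70% of its speed; a pose out of reach is approached as far as the arm can. A call with a gripper value outside its range is refused whole. The fingers move at their own pace and stop on an object; "grip_force" is the grip in N (left out, the last holds). Time passes only in rows, so rows that repeat a pose let the fingers close. It gives the time, the measured TCP pose, the force and the opening at its end, in the units of the state.
- sensors.get_state(): the state, without advancing time (a new reading comes with each control period).
- optics.get_image(name): name is "scene" or "top"; returns a dict with "img" (384x512x3 uint8, red, green, blue), "range_z" (384x512 float32, m along the optical axis (not along the pixel's ray), 0 where there is no reading), "fx", "fy", "cx", "cy" (pixels), "dist_coeffs" ([k1, k2, p1, p2, k3] as OpenCV has them; the pictures are not rectified), "cam_to_world" (4x4, takes a point from camera to world coordinates). Camera axes: x right, y up, looking along -z (the intrinsics and any distortion apply to the point x, -y, -z); pixel columns grow to the right and rows downward; lengths in m; the calibration is good to about 2 mm. A picture is of the moment at which its call begins.
- sign_off(): hands the job in, once; it reports no verdict.
The state is a dict: "clock": time; "joint_pos": joint angles; "joint_vel": joint speeds; "joint_efforts": joint torques, N m; "position": TCP position; "eef_rot": TCP orientation; "force": force on the tool from outside, world axes, zero at the start; "wrist_torque": the same for the moment, N m; "gripper_width": opening from 0.0 (shut) to 1.0 (fully open).
Only numpy, scipy, OpenCV 4.12 (cv2) and the standard library are available. Lean on these libraries where they do the work, as an engineer would, in place of code of your own. Each camera call takes 0.05 s, during which the arm holds its last target. There are 200 camera calls.

### The job

Press down on top of the rectangular wooden blank lying in the holding jig and draw it toward the robot, keeping it flat on the jig, until its front edge is flush and square against the jig's front stop. Then swing the wooden turn-button fully across behind the blank, by its upright knob, so that the blank is locked in. Leave everything else on the bench where it is.

Things in the scene. Friction and masses are not known exactly. Their poses are not given: they have to be found in the camera images.
- jig: plywood holding jig fixed to the bench, 320 mm (its x) x 230 mm (its y), all sizes here in mm; place and yaw vary; -x end nearest the robot. Origin: centre of its underside. Smooth white bay floor at z = 15. Bay: y -75 to +75, x -140 to +125, between the front stop (x -160 to -140, top z = 27), the back rail (x +125 to +160, top z = 40) and a fence 40 wide on each side (top z = 23)
- bay_front (a point): bottom middle of the front stop's inner face, at x = -140, y = 0, z = 15 in the jig's frame; same axes as the jig
- blank: flat beech board, 130 (its x) x 120 (its y) x 18 thick, about 0.2 kg, loose, slides easily, pencil diagonals on top; starts at the far end of the bay, up to 30 mm from the back rail, a little askew. Origin: centre of its underside; top at z = 33 in the jig. Home: origin at x = -75 in the jig's frame, axes parallel to the jig's, anywhere across the bay
- button (a joint): angle (rad) of the turn-button about its pivot, clockwise positive seen from above. 0: bar along the jig's +x; negative: pointing outward off the jig; 1.571 (hard stop): along the jig's -y, across the bay, 4 mm behind the rear edge of a blank that is home. Turns with light friction (0.6 N at the knob), stays where left. Starts between -0.6 and 0
- button_pivot (a point): the turn-button's upright pivot, on the left-hand (+y) fence: x = +6, y = +95, z = 24 in the jig's frame, at the underside of the bar. The bar is wood, 24 wide, 16 thick (z = 24 to 40), reaching 105 one way from the pivot and 20 the other
- button_knob (a point): centre of the top of the upright round wooden knob on the turn-button: 20 in diameter, from z = 40 to z = 76 in the jig's frame, 85 from the pivot along the bar
- sanding_block: bystander: cork sanding block 90 x 34 x 22, lying on the jig's right-hand fence; origin centre of underside
- mallet: bystander: wooden joiner's mallet lying on the bench to the right of the jig; handle 230 x 26 along its x, head 65 x 110 x 50 centred 130 along +x; origin under the handle's middle
- gouge: bystander: turning gouge lying on the bench to the left of the jig; dark handle, 320 long along its x, 26 high; origin under its middle
- disc_blank: bystander: round wooden disc, diameter 140, 35 thick, lying flat on the bench; origin centre of underside (not the blank to be loaded)
- glue: bystander: white bottle, diameter 60, 160 tall, upright; origin centre of underside
- wax_tin: bystander: round metal tin, diameter 84, 50 tall; origin centre of underside
- finial: bystander: turned wooden finial standing upright, diameter 60, 125 tall; origin centre of underside
Not all that is in view belongs to the job. What is shaped like the blank but grey or red is not meant.

How it is judged:
On the way:
1. the blank is home: front edge within 4 mm of the front stop, square to it within 0.04 rad and flat on the bay floor, with the turn-button still open (joint below 0.3) (x of blank in the frame of jig between -0.079 and -0.071 m and angle between the x axis of blank and the x axis of jig, either way round below 0.04 rad and z of blank in the frame of jig between 0.0125 and 0.0175 m and value of joint button below 0.3 rad), for 0.2 s.
At the end, for the whole second after the job is handed in: The blank lies still and flat on the bay floor, its front edge within 4 mm of the front stop and square to it within 0.04 rad, and the turn-button is across behind it (joint above 1.45 rad) (x of blank in the frame of jig between -0.079 and -0.071 m and angle between the x axis of blank and the x axis of jig, either way round below 0.04 rad and z of blank in the frame of jig between 0.0125 and 0.0175 m and value of joint button above 1.45 rad and linear speed of blank below 0.01 m/s); the robot touches nothing.
It fails at once if the blank is lifted more than 8 mm off the bay floor or tilted more than 0.15 rad (z of blank in the frame of jig above 0.023 m or angle between blank's own z axis and vertical above 0.15 rad).
It fails at once if a bystander (sanding block, mallet, gouge, disc, glue bottle, tin, finial) is moved more than 30 mm (distance of any of sanding_block, mallet, gouge, disc_blank, glue, wax_tin, finial from where it was at the start of the episode above 0.03 m).
It also fails if it takes over 67 s, if anything falls off the work surface, if the arm or the gripper's body presses on something with over 40 N, if the wrist force passes 120 N, or if a joint passes its speed limit or range.

## Working session

There is one attempt and no reset: what is moved stays moved. The work goes in short steps, Python scripts to look and compute and a tool call to move; the robot and the scene stay as the last step left them, time stands still between calls to the robot, and variables do not carry over. Pictures are saved under pics/ and viewed, about 8 in all and at most 12, crops included, and the job is handed in when it is done.

Besides the shell and the picture viewer there is one more tool, called as name([rows], argument=value, ...), one row to a line, values as JSON. apply_moves: Moves the arm, as the interface text tells. Its arguments: {"type":"object","properties":{"series":{"type":"array"},"grip_force":{"type":"number"}},"required":["series"]}

```bash
mkdir -p pics
cat > h.py <<'E'
import numpy as np, cv2
from workcell import sensors, optics, sign_off, robot
def cap(n):
    return optics.get_image(n)
def world(d,uv,z=None):
    """pixels -> world, using depth or a world height z"""
    uv=np.array(uv,float).reshape(-1,2)
    K=np.array([[d['fx'],0,d['cx']],[0,d['fy'],d['cy']],[0,0,1]])
    n=cv2.undistortPoints(uv[:,None],K,np.array(d['dist_coeffs'],float))[:,0]
    r=np.c_[n[:,0],-n[:,1],-np.ones(len(n))]
    T=np.array(d['cam_to_world'])
    if z is None:
        s=d['range_z'][uv[:,1].round().astype(int),uv[:,0].round().astype(int)][:,None]
    else:
        w=r@T[:3,:3].T; s=((z-T[2,3])/w[:,2])[:,None]
    return (r*s)@T[:3,:3].T+T[:3,3]
def pix(d,P):
    T=np.array(d['cam_to_world']);p=(np.array(P,float).reshape(-1,3)-T[:3,3])@T[:3,:3]
    K=np.array([[d['fx'],0,d['cx']],[0,d['fy'],d['cy']],[0,0,1]])
    return cv2.projectPoints(p*[1,-1,-1],np.zeros(3),np.zeros(3),K,np.array(d['dist_coeffs'],float))[0][:,0]
def save(f,img): cv2.imwrite('pics/'+f,img[...,::-1])
E
python3 - <<'E'
from h import *
a=cap('top');b=cap('scene')
save('1.png',a['img']);save('2.png',b['img'])
np.save('top0.npy',a,allow_pickle=True)
for d in(a,b):print(d['fx'],d['dist_coeffs'],np.round(d['cam_to_world'],3))
print(sensors.get_state(),robot)
E
```

```text
392.18563351851844 [-0.0441994  0.         0.         0.         0.       ] [[ 0.011  0.995 -0.099  0.356]
 [-1.     0.009 -0.016 -0.018]
 [-0.015  0.099  0.995  1.286]
 [ 0.     0.     0.     1.   ]]
375.24198960077166 [-0.11664539  0.          0.          0.          0.        ] [[-7.120e-01 -4.200e-01  5.630e-01  1.105e+00]
 [ 7.020e-01 -4.240e-01  5.720e-01  6.270e-01]
 [-1.000e-03  8.030e-01  5.970e-01  7.490e-01]
 [ 0.000e+00  0.000e+00  0.000e+00  1.000e+00]]
{'clock': 0.1, 'joint_pos': array([-1.27800347e+00,  4.23733748e-01,  1.63062725e+00,  5.48392137e-05,
        1.08862575e+00, -1.90202203e-02]), 'joint_vel': array([-0.00085754, -0.00311418, -0.00077911,  0.00049733, -0.00111999,
       -0.00085801]), 'joint_efforts': array([-5.00944443e-04, -5.45614636e+01, -2.74323803e+01,  6.46035676e-02,
        1.87213422e-02, -9.60528553e-06]), 'position': array([ 0.19161723, -0.59435549,  0.22199322]), 'eef_rot': array([-3.14151760e+00,  1.39292765e-03, -1.25900866e+00]), 'force': array([ 0.69191177, -0.22774497, -0.07756919]), 'wrist_torque': array([-0.00145704, -0.01676364,  0.0489003 ]), 'gripper_width': 1.0021204295212127} <Robot object at 0x7fae6c15be00>
```

View pics/1.png

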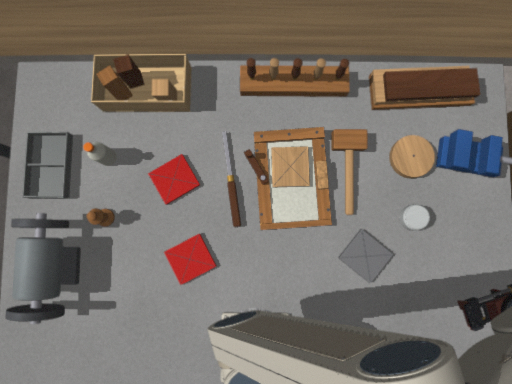

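View pics/2.png

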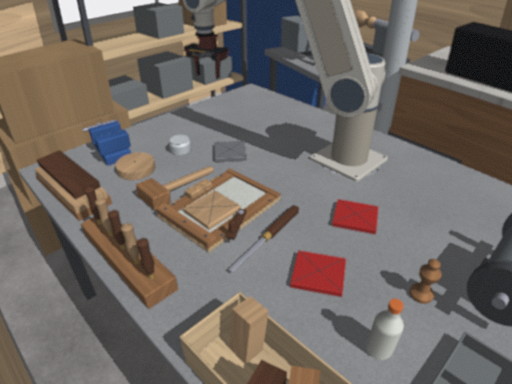

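The top view shows the jig at about (293,178) and the beech blank with pencil diagonals at (291,167). The button's pivot is near (264,180), with the bar pointing up and left to about (250,153). The candidates for "blank" are:
- beech (291,167): chosen, as it is the one lying in the jig
- red (175,178)
- red (190,258)
- grey (366,256)
- round disc (413,156)

Next is a close crop to check this and pick corners.

Run:
```python
from h import *
d=np.load('top0.npy',allow_pickle=True).item()
c=d['img'][120:240,225:345]
save('3.png',cv2.resize(c,None,fx=5,fy=5,interpolation=cv2.INTER_CUBIC))
```

```text
(no output)
```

View pics/3.png

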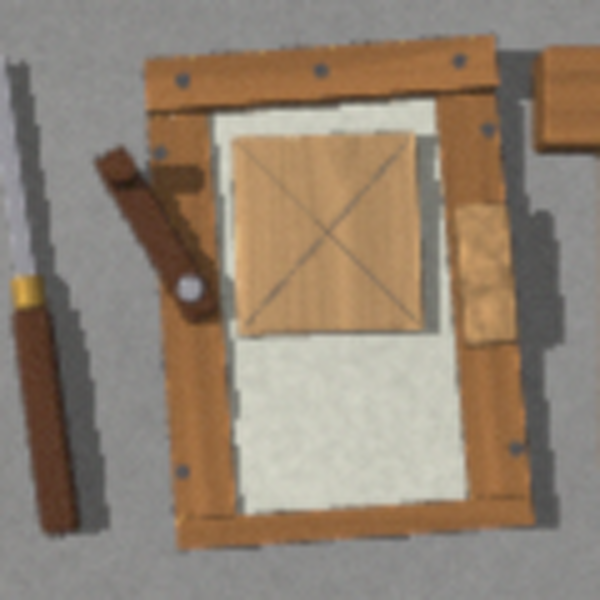

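```bash
cat >> h.py <<'E'
def fit(L,W):
    """2D rigid fit local->world: returns x,y,yaw,residuals(mm)"""
    L=np.array(L,float);W=np.array(W)[:,:2];l=L-L.mean(0);w=W-W.mean(0)
    a=np.arctan2((l[:,0]*w[:,1]-l[:,1]*w[:,0]).sum(),(l*w).sum())
    R=np.array([[np.cos(a),-np.sin(a)],[np.sin(a),np.cos(a)]]);t=W.mean(0)-R@L.mean(0)
    return t[0],t[1],a,np.round((L@R.T+t-W)*1000,1).tolist()
def tf(pose,p):
    c,s=np.cos(pose[2]),np.sin(pose[2]);p=np.array(p,float).reshape(-1,2)
    return p@np.array([[c,s],[-s,c]])+pose[:2]
def inv(pose,p):
    c,s=np.cos(pose[2]),np.sin(pose[2]);return (np.array(p)[...,:2]-pose[:2])@np.array([[c,-s],[s,c]])
E
python3 - <<'E'
from h import *
d=np.load('top0.npy',allow_pickle=True).item()
P=lambda c:np.array(c,float)/5+[225-.4,120-.4]
f=[(180,549),(532,524),(245,515),(467,498)]; b=[(147,60),(495,37)]
W=np.r_[world(d,P(f),.027),world(d,P(b),.040)]
L=np.array([(-160,115),(-160,-115),(-140,70),(-140,-75),(160,115),(160,-115)])/1000
L[2]=(-.140,.075)
j=fit(L,W);print('jig',np.round(j[:3],4),j[3])
B=world(d,P([(233,138),(414,132),(421,330),(241,335)]),.033)
k=fit(np.array([(65,60),(65,-60),(-65,-60),(-65,60)])/1000,B);print('blank',np.round(k[:3],4),k[3])
print('blank in jig',inv(j[:3],np.array(k[:2])),k[2]-j[2])
print('depth z',world(d,P([(327,232),(350,430),(350,520),(120,160)]))[:,2])
pv=inv(j[:3],world(d,P([(189,289)]),.042)); kn=inv(j[:3],world(d,P([(115,155)]),.076));print('pivot,knob in jig',pv,kn)
# depth: knob cloud
vv,uu=np.mgrid[140:185,240:275];w=world(d,np.c_[uu.ravel(),vv.ravel()]);m=(w[:,2]>.06)
print(m.sum(),w[m].mean(0),inv(j[:3],w[m].mean(0)))
E
```

```text
jig [ 0.5399 -0.1158  0.0784] [[-1.3, 1.2], [-1.4, -3.0], [-0.3, 4.3], [-0.9, -3.0], [1.5, 1.8], [2.4, -1.4]]
blank [ 0.577  -0.1082  0.0394] [[0.4, 1.2], [0.2, -1.1], [-0.1, -2.1], [-0.5, 2.1]]
blank in jig [0.03760617 0.00470374] -0.039032203406454115
depth z [0.03091268 0.01366213 0.02758621 0.0741064 ]
pivot,knob in jig [[0.00614018 0.09651228]] [[0.08920153 0.13739565]]
45 [0.54230817 0.013325   0.39711676] [0.01256304 0.12856268]
```

The jig fit holds to about 3 mm. The pivot measures (6.1, 96.5) against the stated (6, 95), and the heights agree. The blank is at jig (38, 5) mm with -0.039 rad skew, and the button is at about -0.47. I'll set the jaws about 5 cm open across the blank, so there are two contacts for yaw control.

```bash
cat >> h.py <<'E'
from scipy.spatial.transform import Rotation as Ro
J=(0.5399,-0.1158,0.0784)
def go(x,y,z,yaw):
    s=sensors.get_state();R=Ro.from_euler('xyz',s['eef_rot']);T=Ro.from_euler('xyz',[np.pi,0,yaw])
    print('t',round(s['clock'],2),'pos',np.round(s['position'],4),'F',np.round(s['force'],1),'w',round(s['gripper_width'],2))
    print(' shift cm',np.round(R.inv().apply(np.array([x,y,z])-s['position'])*100,2),'turn',np.round((R.inv()*T).as_rotvec(),3))
E
python3 - <<'E'
from h import *
go(.577,-.108,.10,.039-np.pi/2)
E
```

```text
t 0.1 pos [ 0.1916 -0.5944  0.222 ] F [ 0.7 -0.2 -0.1] w 1.0
 shift cm [-34.45 -51.6   12.25] turn [0.    0.001 0.273]
```

apply_moves([
  {"claw": 5, "x": -34.4, "y": -51.6, "z": 2, "az": 0.273},
  {"claw": 5, "x": -34.4, "y": -51.6, "z": 2, "az": 0.273},
  {"claw": 5, "x": -34.4, "y": -51.6, "z": 2, "az": 0.273},
  {"claw": 5, "x": -34.4, "y": -51.6, "z": 2, "az": 0.273},
  {"claw": 5, "x": -34.4, "y": -51.6, "z": 2, "az": 0.273},
  {"claw": 5, "x": -34.4, "y": -51.6, "z": 2, "az": 0.273},
  {"claw": 5, "x": -34.4, "y": -51.6, "z": 2, "az": 0.273},
  {"claw": 5, "x": -34.4, "y": -51.6, "z": 2, "az": 0.273},
  {"claw": 5, "x": -34.4, "y": -51.6, "z": 2, "az": 0.273},
  {"claw": 5, "x": -34.4, "y": -51.6, "z": 2, "az": 0.273},
  {"claw": 5, "x": -34.4, "y": -51.6, "z": 2, "az": 0.273},
  {"claw": 5, "x": -34.4, "y": -51.6, "z": 2, "az": 0.273},
])

```text
schema error: expected keys claw, x, y, z, ax, ay, az
```

Run:
```python
from h import *
go(.577,-.108,.06,.039-np.pi/2)
```

```text
t 0.1 pos [ 0.1916 -0.5944  0.222 ] F [ 0.7 -0.2 -0.1] w 1.0
 shift cm [-34.45 -51.6   16.25] turn [0.    0.001 0.273]
```

apply_moves([
  {"claw": 5, "x": -34.4, "y": -51.6, "z": 2, "ax": 0, "ay": 0, "az": 0.273},
  {"claw": 5, "x": -34.4, "y": -51.6, "z": 2, "ax": 0, "ay": 0, "az": 0.273},
  {"claw": 5, "x": -34.4, "y": -51.6, "z": 2, "ax": 0, "ay": 0, "az": 0.273},
  {"claw": 5, "x": -34.4, "y": -51.6, "z": 2, "ax": 0, "ay": 0, "az": 0.273},
  {"claw": 5, "x": -34.4, "y": -51.6, "z": 2, "ax": 0, "ay": 0, "az": 0.273},
  {"claw": 5, "x": -34.4, "y": -51.6, "z": 2, "ax": 0, "ay": 0, "az": 0.273},
  {"claw": 5, "x": -34.4, "y": -51.6, "z": 2, "ax": 0, "ay": 0, "az": 0.273},
  {"claw": 5, "x": -34.4, "y": -51.6, "z": 2, "ax": 0, "ay": 0, "az": 0.273},
  {"claw": 5, "x": -34.4, "y": -51.6, "z": 2, "ax": 0, "ay": 0, "az": 0.273},
  {"claw": 5, "x": -34.4, "y": -51.6, "z": 2, "ax": 0, "ay": 0, "az": 0.273},
  {"claw": 5, "x": -34.4, "y": -51.6, "z": 2, "ax": 0, "ay": 0, "az": 0.273},
  {"claw": 5, "x": -34.4, "y": -51.6, "z": 2, "ax": 0, "ay": 0, "az": 0.273},
])

```text
clock: 1.1
position: [0.5026, -0.2017, 0.2062]
eef_rot: [3.141, 0.001, -1.532]
force: [0.5, -0.6, -0.2]
gripper_width: 0.571
```

Run:
```python
from h import *
go(.577,-.108,.05,.039-np.pi/2)
```

```text
t 1.1 pos [ 0.5026 -0.2017  0.2062] F [ 0.5 -0.6 -0.2] w 0.57
 shift cm [-9.05 -7.81 15.63] turn [ 0.001  0.001 -0.   ]
```

apply_moves([
  {"claw": 5, "x": -9.05, "y": -7.8, "z": 8, "ax": 0, "ay": 0, "az": 0},
  {"claw": 5, "x": -9.05, "y": -7.8, "z": 8, "ax": 0, "ay": 0, "az": 0},
  {"claw": 5, "x": -9.05, "y": -7.8, "z": 8, "ax": 0, "ay": 0, "az": 0},
  {"claw": 5, "x": -9.05, "y": -7.8, "z": 13, "ax": 0, "ay": 0, "az": 0},
  {"claw": 5, "x": -9.05, "y": -7.8, "z": 15.6, "ax": 0, "ay": 0, "az": 0},
  {"claw": 5, "x": -9.05, "y": -7.8, "z": 15.6, "ax": 0, "ay": 0, "az": 0},
  {"claw": 5, "x": -9.05, "y": -7.8, "z": 15.6, "ax": 0, "ay": 0, "az": 0},
])

```text
clock: 1.68
position: [0.5744, -0.1072, 0.0475]
eef_rot: [3.134, 0.003, -1.531]
force: [-0.4, 0.5, 0.0]
gripper_width: 0.568
```

Run:
```python
from h import *
go(.577,-.108,.035,.039-np.pi/2)
d=cap('scene');a=cap('top')
x=cv2.resize(d['img'][150:270,130:300],None,fx=4,fy=4,interpolation=cv2.INTER_CUBIC)
save('4.png',x[:480,:680])
```

```text
t 1.68 pos [ 0.5744 -0.1072  0.0475] F [-0.4  0.5  0. ] w 0.57
 shift cm [ 0.09 -0.27  1.25] turn [0.007 0.003 0.001]
```

View pics/4.png

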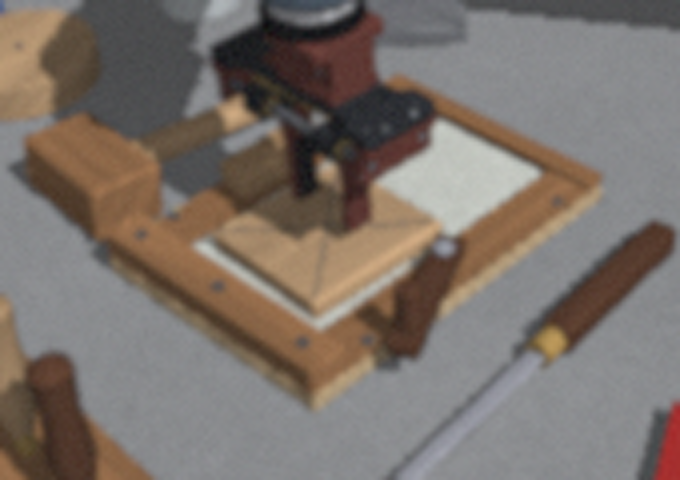

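The crop shows the two fingers (about (305,185) and (355,215)) hovering over the blank, astride the crossing of the diagonals. The button is clear at (430,290). Now I'll descend gently to contact.

apply_moves([
  {"claw": 5, "x": 0, "y": -0.2, "z": 1.0, "ax": 0, "ay": 0, "az": 0},
  {"claw": 5, "x": 0, "y": -0.2, "z": 1.2, "ax": 0, "ay": 0, "az": 0},
  {"claw": 5, "x": 0, "y": -0.2, "z": 1.35, "ax": 0, "ay": 0, "az": 0},
  {"claw": 5, "x": 0, "y": -0.2, "z": 1.45, "ax": 0, "ay": 0, "az": 0},
  {"claw": 5, "x": 0, "y": -0.2, "z": 1.5, "ax": 0, "ay": 0, "az": 0},
  {"claw": 5, "x": 0, "y": -0.2, "z": 1.5, "ax": 0, "ay": 0, "az": 0},
])

```text
clock: 2.28
position: [0.5794, -0.1087, 0.0369]
eef_rot: [-3.141, 0.001, -1.533]
force: [0.7, -0.6, 0.3]
gripper_width: 0.568
```

apply_moves([
  {"claw": 5, "x": 0, "y": 0, "z": 0.2, "ax": 0, "ay": 0, "az": 0},
  {"claw": 5, "x": 0, "y": 0, "z": 0.4, "ax": 0, "ay": 0, "az": 0},
  {"claw": 5, "x": 0, "y": 0, "z": 0.4, "ax": 0, "ay": 0, "az": 0},
  {"claw": 5, "x": 0, "y": 0, "z": 0.4, "ax": 0, "ay": 0, "az": 0},
])

```text
clock: 2.62
position: [0.5797, -0.1088, 0.0334]
eef_rot: [-3.141, 0.001, -1.533]
force: [-1.4, -0.1, 6.9]
gripper_width: 0.571
```

apply_moves([
  {"claw": 5, "x": 0, "y": 0, "z": 0.08, "ax": 0, "ay": 0, "az": 0},
  {"claw": 5, "x": 0, "y": 0, "z": 0.1, "ax": 0, "ay": 0, "az": 0},
  {"claw": 5, "x": 0.01, "y": 0.3, "z": 0.1, "ax": 0, "ay": 0, "az": -0.004},
  {"claw": 5, "x": 0.03, "y": 0.8, "z": 0.1, "ax": 0, "ay": 0, "az": -0.01},
  {"claw": 5, "x": 0.05, "y": 1.3, "z": 0.1, "ax": 0, "ay": 0, "az": -0.015},
  {"claw": 5, "x": 0.07, "y": 1.8, "z": 0.1, "ax": 0, "ay": 0, "az": -0.02},
  {"claw": 5, "x": 0.09, "y": 2.3, "z": 0.1, "ax": 0, "ay": 0, "az": -0.025},
  {"claw": 5, "x": 0.11, "y": 2.8, "z": 0.1, "ax": 0, "ay": 0, "az": -0.03},
  {"claw": 5, "x": 0.13, "y": 3.3, "z": 0.1, "ax": 0, "ay": 0, "az": -0.035},
  {"claw": 5, "x": 0.16, "y": 4.0, "z": 0.1, "ax": 0, "ay": 0, "az": -0.039},
  {"claw": 5, "x": 0.16, "y": 4.0, "z": 0.1, "ax": 0, "ay": 0, "az": -0.039},
])

```text
clock: 3.53
position: [0.5406, -0.1123, 0.0333]
eef_rot: [-3.138, -0.0, -1.493]
force: [-0.2, -1.3, 8.0]
gripper_width: 0.572
```

Run:
```python
from h import *
go(*tf(J,[(-.03,.004)])[0],.033,.078-np.pi/2)
d=cap('top')
save('5.png',cv2.resize(d['img'][120:240,225:345],None,fx=5,fy=5,interpolation=cv2.INTER_CUBIC))
```

```text
t 3.53 pos [ 0.5406 -0.1123  0.0333] F [-0.2 -1.3  8. ] w 0.57
 shift cm [-0.05  3.09  0.02] turn [-0.004 -0.    -0.   ]
```

View pics/5.png

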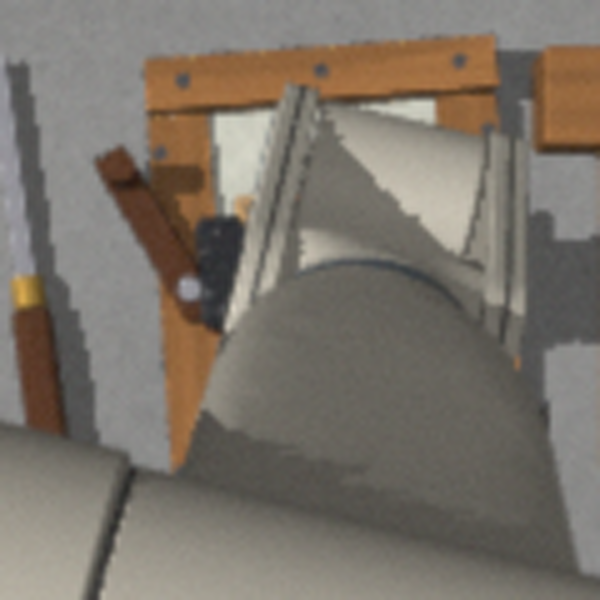

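The arm covers most of the bay, but the blank's rear-left corner shows at (243,207). It was at (233,138), so it has come about 40 mm along with the tool. I'll carry on drawing.

apply_moves([
  {"claw": 5, "x": 0, "y": 0.3, "z": 0.1, "ax": 0, "ay": 0, "az": 0},
  {"claw": 5, "x": 0, "y": 0.9, "z": 0.1, "ax": 0, "ay": 0, "az": 0},
  {"claw": 5, "x": 0, "y": 1.5, "z": 0.1, "ax": 0, "ay": 0, "az": 0},
  {"claw": 5, "x": 0, "y": 2.1, "z": 0.1, "ax": 0, "ay": 0, "az": 0},
  {"claw": 5, "x": 0, "y": 2.7, "z": 0.1, "ax": 0, "ay": 0, "az": 0},
  {"claw": 5, "x": 0, "y": 3.3, "z": 0.1, "ax": 0, "ay": 0, "az": 0},
  {"claw": 5, "x": 0, "y": 3.9, "z": 0.1, "ax": 0, "ay": 0, "az": 0},
  {"claw": 5, "x": 0, "y": 4.5, "z": 0.1, "ax": 0, "ay": 0, "az": 0},
  {"claw": 5, "x": 0, "y": 5.1, "z": 0.1, "ax": 0, "ay": 0, "az": 0},
  {"claw": 5, "x": 0, "y": 5.7, "z": 0.1, "ax": 0, "ay": 0, "az": 0},
  {"claw": 5, "x": 0, "y": 6.3, "z": 0.1, "ax": 0, "ay": 0, "az": 0},
  {"claw": 5, "x": 0, "y": 6.3, "z": 0.1, "ax": 0, "ay": 0, "az": 0},
])

```text
clock: 4.58
position: [0.4793, -0.1178, 0.0333]
eef_rot: [-3.134, -0.002, -1.493]
force: [1.7, -1.6, 10.4]
gripper_width: 0.57
```

apply_moves([
  {"claw": 5, "x": 0, "y": 0.2, "z": 0.1, "ax": 0, "ay": 0, "az": 0},
  {"claw": 5, "x": 0, "y": 0.4, "z": 0.1, "ax": 0, "ay": 0, "az": 0},
  {"claw": 5, "x": 0, "y": 0.6, "z": 0.1, "ax": 0, "ay": 0, "az": 0},
  {"claw": 5, "x": 0, "y": 0.8, "z": 0.1, "ax": 0, "ay": 0, "az": 0},
  {"claw": 5, "x": 0, "y": 0.8, "z": 0.1, "ax": 0, "ay": 0, "az": 0},
])

```text
clock: 5.0
position: [0.4735, -0.119, 0.0334]
eef_rot: [-3.129, -0.003, -1.494]
force: [3.1, -1.1, 9.1]
gripper_width: 0.568
```

Run:
```python
from h import *
go(*tf(J,[(-.0727,.004)])[0],.033,.078-np.pi/2)
```

```text
t 5.0 pos [ 0.4735 -0.119   0.0334] F [ 3.1 -1.1  9.1] w 0.57
 shift cm [-0.2   0.63  0.03] turn [-0.013 -0.003 -0.001]
```

apply_moves([
  {"claw": 5, "x": 0, "y": 0.2, "z": 0.1, "ax": 0, "ay": 0, "az": 0},
  {"claw": 5, "x": 0, "y": 0.4, "z": 0.1, "ax": 0, "ay": 0, "az": 0},
  {"claw": 5, "x": 0, "y": 0.6, "z": 0.1, "ax": 0, "ay": 0, "az": 0},
  {"claw": 5, "x": 0, "y": 0.8, "z": 0.1, "ax": 0, "ay": 0, "az": 0},
  {"claw": 5, "x": 0, "y": 0.9, "z": 0.1, "ax": 0, "ay": 0, "az": 0},
  {"claw": 5, "x": 0, "y": 0.9, "z": 0.1, "ax": 0, "ay": 0, "az": 0},
])

```text
clock: 5.5
position: [0.467, -0.1203, 0.0334]
eef_rot: [-3.124, -0.005, -1.494]
force: [3.1, -0.2, 9.2]
gripper_width: 0.572
```

apply_moves([
  {"claw": 5, "x": 0, "y": 0.2, "z": 0.1, "ax": 0, "ay": 0, "az": 0},
  {"claw": 5, "x": 0, "y": 0.4, "z": 0.1, "ax": 0, "ay": 0, "az": 0},
  {"claw": 5, "x": 0, "y": 0.6, "z": 0.1, "ax": 0, "ay": 0, "az": 0},
  {"claw": 5, "x": 0, "y": 0.6, "z": 0.1, "ax": 0, "ay": 0, "az": 0},
])

```text
clock: 5.83
position: [0.4635, -0.1213, 0.0335]
eef_rot: [-3.119, -0.006, -1.495]
force: [3.0, 1.1, 9.6]
gripper_width: 0.568
```

apply_moves([
  {"claw": 5, "x": 0, "y": 0, "z": -2, "ax": 0, "ay": 0, "az": 0},
  {"claw": 5, "x": 0, "y": 0, "z": -6, "ax": 0, "ay": 0, "az": 0},
  {"claw": 5, "x": 0, "y": -4, "z": -10, "ax": 0, "ay": 0, "az": 0},
  {"claw": 5, "x": -4, "y": -8, "z": -12, "ax": 0, "ay": 0, "az": 0},
  {"claw": 5, "x": -8, "y": -12, "z": -12, "ax": 0, "ay": 0, "az": 0},
  {"claw": 5, "x": -12, "y": -16, "z": -12, "ax": 0, "ay": 0, "az": 0},
  {"claw": 5, "x": -16, "y": -20, "z": -12, "ax": 0, "ay": 0, "az": 0},
  {"claw": 5, "x": -19, "y": -20, "z": -12, "ax": 0, "ay": 0, "az": 0},
  {"claw": 5, "x": -22, "y": -20, "z": -12, "ax": 0, "ay": 0, "az": 0},
  {"claw": 5, "x": -25, "y": -20, "z": -12, "ax": 0, "ay": 0, "az": 0},
  {"claw": 5, "x": -25, "y": -20, "z": -12, "ax": 0, "ay": 0, "az": 0},
])

```text
clock: 6.75
position: [0.6412, 0.1473, 0.1559]
eef_rot: [-3.119, -0.006, -1.493]
force: [0.4, -0.2, 0.5]
gripper_width: 0.569
```

Run:
```python
from h import *
go(*tf(J,[(-.0727,.004)])[0],.033,.078-np.pi/2)
d=cap('top');np.save('top1.npy',d,allow_pickle=True);b=cap('scene');np.save('sc1.npy',b,allow_pickle=True)
save('6.png',cv2.resize(d['img'][120:240,225:345],None,fx=5,fy=5,interpolation=cv2.INTER_CUBIC))
```

```text
t 6.75 pos [0.6412 0.1473 0.1559] F [ 0.4 -0.2  0.5] w 0.57
 shift cm [24.97 19.69 11.99] turn [-0.023 -0.006 -0.   ]
```

View pics/6.png

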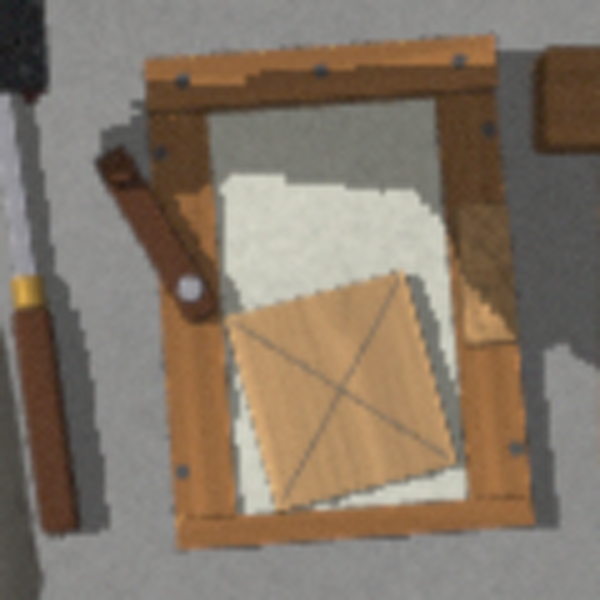

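The blank is near the stop but has swung about +0.2 rad counter-clockwise. Its front-left corner (280,510) touches the stop and its front-right corner (455,463) touches the right fence, so the left finger probably carried most of the load. I'll close the fingers and press on the right half, drawing it round against the stop.

```bash
cat >> h.py <<'E'
def blankpose(d,c,x0=225,y0=120):
    B=world(d,np.array(c,float)/5+[x0-.4,y0-.4],.033)
    k=fit(np.array([(65,60),(65,-60),(-65,-60),(-65,60)])/1000,B)
    print('blank',np.round(k[:3],4),k[3],'in jig',np.round(inv(J,np.array(k[:2])),4),round(k[2]-J[2],4));return k[:3]
E
python3 - <<'E'
from h import *
d=np.load('top1.npy',allow_pickle=True).item()
k=blankpose(d,[(228,318),(402,272),(455,463),(280,510)])
p=tf(k,[(-.01,-.042)])[0];print(p,inv(J,p))
go(*p,.05,J[2]-np.pi/2)
E
```

```text
blank [ 0.475  -0.1174  0.2694] [[0.6, 2.2], [1.6, -1.5], [-0.7, -2.4], [-1.6, 1.7]] in jig [-0.0648  0.0035] 0.191
[ 0.47658    -0.16049879] [-0.0666263  -0.03960228]
t 6.85 pos [0.6409 0.1478 0.1558] F [-0.3 -0.1  0.2] w 0.56
 shift cm [29.34 19.11 10.32] turn [-0.023 -0.006  0.003]
```

apply_moves([
  {"claw": 0, "x": 4, "y": 2, "z": 0, "ax": -0.02, "ay": -0.006, "az": 0},
  {"claw": 0, "x": 8, "y": 5, "z": 0, "ax": -0.023, "ay": -0.006, "az": 0},
  {"claw": 0, "x": 12, "y": 7, "z": 0, "ax": -0.023, "ay": -0.006, "az": 0},
  {"claw": 0, "x": 16, "y": 10, "z": 0, "ax": -0.023, "ay": -0.006, "az": 0},
  {"claw": 0, "x": 20, "y": 13, "z": 0, "ax": -0.023, "ay": -0.006, "az": 0},
  {"claw": 0, "x": 24, "y": 16, "z": 2, "ax": -0.023, "ay": -0.006, "az": 0},
  {"claw": 0, "x": 27, "y": 19, "z": 5, "ax": -0.023, "ay": -0.006, "az": 0},
  {"claw": 0, "x": 29.3, "y": 19.1, "z": 8, "ax": -0.023, "ay": -0.006, "az": 0},
  {"claw": 0, "x": 29.3, "y": 19.1, "z": 10.3, "ax": -0.023, "ay": -0.006, "az": 0},
  {"claw": 0, "x": 29.3, "y": 19.1, "z": 10.3, "ax": -0.023, "ay": -0.006, "az": 0},
  {"claw": 0, "x": 29.3, "y": 19.1, "z": 10.3, "ax": -0.023, "ay": -0.006, "az": 0},
])

```text
clock: 7.77
position: [0.4726, -0.1614, 0.0473]
eef_rot: [3.135, 0.003, -1.493]
force: [-1.2, 0.3, 1.1]
gripper_width: 0.008
```

Run:
```python
from h import *
go(.4766,-.1605,.0325,J[2]-np.pi/2)
```

```text
t 7.77 pos [ 0.4726 -0.1614  0.0473] F [-1.2  0.3  1.1] w 0.01
 shift cm [-0.06 -0.42  1.48] turn [ 0.007  0.003 -0.001]
```

apply_moves([
  {"claw": 0, "x": -0.05, "y": -0.4, "z": 0.5, "ax": 0.007, "ay": 0.003, "az": 0},
  {"claw": 0, "x": -0.05, "y": -0.4, "z": 1.0, "ax": 0.007, "ay": 0.003, "az": 0},
  {"claw": 0, "x": -0.05, "y": -0.4, "z": 1.25, "ax": 0.007, "ay": 0.003, "az": 0},
  {"claw": 0, "x": -0.05, "y": -0.4, "z": 1.35, "ax": 0.007, "ay": 0.003, "az": 0},
  {"claw": 0, "x": -0.05, "y": -0.4, "z": 1.4, "ax": 0.007, "ay": 0.003, "az": 0},
  {"claw": 0, "x": -0.05, "y": -0.4, "z": 1.45, "ax": 0.007, "ay": 0.003, "az": 0},
  {"claw": 0, "x": -0.05, "y": -0.4, "z": 1.45, "ax": 0.007, "ay": 0.003, "az": 0},
])

```text
clock: 8.35
position: [0.477, -0.1603, 0.0334]
eef_rot: [-3.14, -0.0, -1.493]
force: [0.7, 1.8, 2.8]
gripper_width: 0.006
```

apply_moves([
  {"claw": 0, "x": 0, "y": 0, "z": 0.1, "ax": 0, "ay": 0, "az": 0},
  {"claw": 0, "x": 0, "y": 0, "z": 0.12, "ax": 0, "ay": 0, "az": 0},
  {"claw": 0, "x": -0.03, "y": 0.3, "z": 0.12, "ax": 0, "ay": 0, "az": 0},
  {"claw": 0, "x": -0.06, "y": 0.6, "z": 0.12, "ax": 0, "ay": 0, "az": 0},
  {"claw": 0, "x": -0.09, "y": 0.9, "z": 0.12, "ax": 0, "ay": 0, "az": 0},
  {"claw": 0, "x": -0.12, "y": 1.2, "z": 0.12, "ax": 0, "ay": 0, "az": 0},
  {"claw": 0, "x": -0.15, "y": 1.5, "z": 0.12, "ax": 0, "ay": 0, "az": 0},
  {"claw": 0, "x": -0.18, "y": 1.8, "z": 0.12, "ax": 0, "ay": 0, "az": 0},
  {"claw": 0, "x": -0.2, "y": 2.0, "z": 0.12, "ax": 0, "ay": 0, "az": 0},
  {"claw": 0, "x": -0.2, "y": 2.0, "z": 0.12, "ax": 0, "ay": 0, "az": 0},
])

```text
clock: 9.18
position: [0.4589, -0.1605, 0.0333]
eef_rot: [-3.136, -0.002, -1.493]
force: [1.9, -0.4, 7.0]
gripper_width: 0.003
```

apply_moves([
  {"claw": 0, "x": 0, "y": 0.2, "z": 0.1, "ax": 0, "ay": 0, "az": 0},
  {"claw": 0, "x": 0, "y": 0.4, "z": 0.1, "ax": 0, "ay": 0, "az": 0},
  {"claw": 0, "x": 0, "y": 0.6, "z": 0.1, "ax": 0, "ay": 0, "az": 0},
  {"claw": 0, "x": 0, "y": 0.8, "z": 0.1, "ax": 0, "ay": 0, "az": 0},
  {"claw": 0, "x": 0, "y": 0.8, "z": 0.1, "ax": 0, "ay": 0, "az": 0},
])

```text
clock: 9.6
position: [0.4528, -0.1618, 0.0334]
eef_rot: [-3.132, -0.004, -1.493]
force: [1.2, -0.6, 6.2]
gripper_width: 0.007
```

```bash
cat >> h.py <<'E'
def rect(d,f,z=.033):
    """top-down picture in the jig frame at height z: 2.5 px/mm, x from +180 (top) to -170, y from +140 (left) to -90"""
    r,c=np.mgrid[0:600,0:400];x=.065-r/2500.;y=.085-c/2500.
    p=tf(J,np.c_[x.ravel(),y.ravel()]);m=pix(d,np.c_[p,np.full(len(p),z)]).astype(np.float32).reshape(600,400,2)
    save(f,cv2.remap(d['img'],m[...,0],m[...,1],cv2.INTER_CUBIC))
E
python3 - <<'E'
from h import *
rect(cap('scene'),'7.png')
E
```

```text
(no output)
```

View pics/7.png

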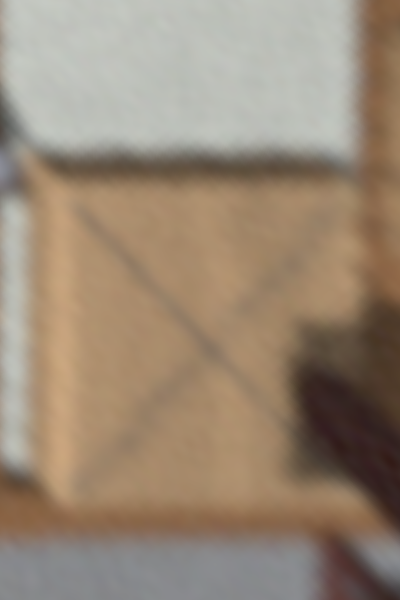

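The warped scene view (jig frame, 2.5 px/mm) shows the blank nearly square. Its rear edge is at row ~180 on both sides, so x ≈ -7 mm, where home is -10, and its front is at row ~505, at the stop. One more centred press and draw should seat it.

Run:
```python
from h import *
go(*tf(J,[(-.06,-.002)])[0],.0335,J[2]-np.pi/2)
```

```text
t 9.65 pos [ 0.4528 -0.1617  0.0334] F [1.8 0.9 6.4] w 0.01
 shift cm [-3.7  -3.04  0.  ] turn [-0.01  -0.004 -0.   ]
```

apply_moves([
  {"claw": 0, "x": 0, "y": 0, "z": -1, "ax": -0.01, "ay": -0.004, "az": 0},
  {"claw": 0, "x": -2, "y": -1.5, "z": -1.5, "ax": -0.01, "ay": -0.004, "az": 0},
  {"claw": 0, "x": -3.7, "y": -3, "z": -1.2, "ax": -0.01, "ay": -0.004, "az": 0},
  {"claw": 0, "x": -3.7, "y": -3, "z": -0.6, "ax": -0.01, "ay": -0.004, "az": 0},
  {"claw": 0, "x": -3.7, "y": -3, "z": -0.3, "ax": -0.01, "ay": -0.004, "az": 0},
  {"claw": 0, "x": -3.7, "y": -3, "z": 0, "ax": -0.01, "ay": -0.004, "az": 0},
  {"claw": 0, "x": -3.7, "y": -3, "z": 0, "ax": -0.01, "ay": -0.004, "az": 0},
])

```text
clock: 10.23
position: [0.4793, -0.1226, 0.0334]
eef_rot: [3.14, 0.0, -1.493]
force: [1.2, 0.4, 1.5]
gripper_width: 0.003
```

apply_moves([
  {"claw": 0, "x": 0, "y": 0, "z": 0.1, "ax": 0, "ay": 0, "az": 0},
  {"claw": 0, "x": 0, "y": 0, "z": 0.2, "ax": 0, "ay": 0, "az": 0},
  {"claw": 0, "x": 0, "y": 0, "z": 0.2, "ax": 0, "ay": 0, "az": 0},
])

```text
clock: 10.48
position: [0.4793, -0.1227, 0.0332]
eef_rot: [3.141, 0.001, -1.494]
force: [-4.4, 7.9, 29.2]
gripper_width: 0.005
```

apply_moves([
  {"claw": 0, "x": 0, "y": 0, "z": 0.1, "ax": 0, "ay": 0, "az": 0},
  {"claw": 0, "x": 0, "y": 0.2, "z": 0.1, "ax": 0, "ay": 0, "az": 0},
  {"claw": 0, "x": 0, "y": 0.5, "z": 0.1, "ax": 0, "ay": 0, "az": 0},
  {"claw": 0, "x": 0, "y": 0.8, "z": 0.1, "ax": 0, "ay": 0, "az": 0},
  {"claw": 0, "x": 0, "y": 1.1, "z": 0.1, "ax": 0, "ay": 0, "az": 0},
  {"claw": 0, "x": 0, "y": 1.4, "z": 0.1, "ax": 0, "ay": 0, "az": 0},
  {"claw": 0, "x": 0, "y": 1.4, "z": 0.1, "ax": 0, "ay": 0, "az": 0},
])

```text
clock: 11.07
position: [0.4676, -0.1252, 0.0333]
eef_rot: [-3.136, -0.001, -1.496]
force: [5.0, 0.1, 8.8]
gripper_width: 0.007
```

apply_moves([
  {"claw": 0, "x": 0, "y": 0, "z": -2, "ax": 0, "ay": 0, "az": 0},
  {"claw": 0, "x": 0, "y": 0, "z": -6, "ax": 0, "ay": 0, "az": 0},
  {"claw": 2.8, "x": -3, "y": -3, "z": -9, "ax": 0, "ay": 0, "az": 0},
  {"claw": 2.8, "x": -6, "y": -6, "z": -12, "ax": 0, "ay": 0, "az": 0},
  {"claw": 2.8, "x": -10, "y": -10, "z": -12, "ax": 0, "ay": 0, "az": 0},
  {"claw": 2.8, "x": -13, "y": -13, "z": -12, "ax": 0, "ay": 0, "az": 0},
  {"claw": 2.8, "x": -16, "y": -16, "z": -12, "ax": 0, "ay": 0, "az": 0},
  {"claw": 2.8, "x": -19, "y": -19, "z": -12, "ax": 0, "ay": 0, "az": 0},
  {"claw": 2.8, "x": -22, "y": -20, "z": -12, "ax": 0, "ay": 0, "az": 0},
  {"claw": 2.8, "x": -25, "y": -20, "z": -12, "ax": 0, "ay": 0, "az": 0},
  {"claw": 2.8, "x": -25, "y": -20, "z": -12, "ax": 0, "ay": 0, "az": 0},
])

```text
clock: 11.98
position: [0.6486, 0.1433, 0.1535]
eef_rot: [-3.136, 0.0, -1.493]
force: [0.2, 0.3, -0.9]
gripper_width: 0.32
```

Run:
```python
from h import *
d=cap('top');np.save('top2.npy',d,allow_pickle=True)
save('8.png',cv2.resize(d['img'][120:240,225:345],None,fx=5,fy=5,interpolation=cv2.INTER_CUBIC))
```

```text
(no output)
```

View pics/8.png

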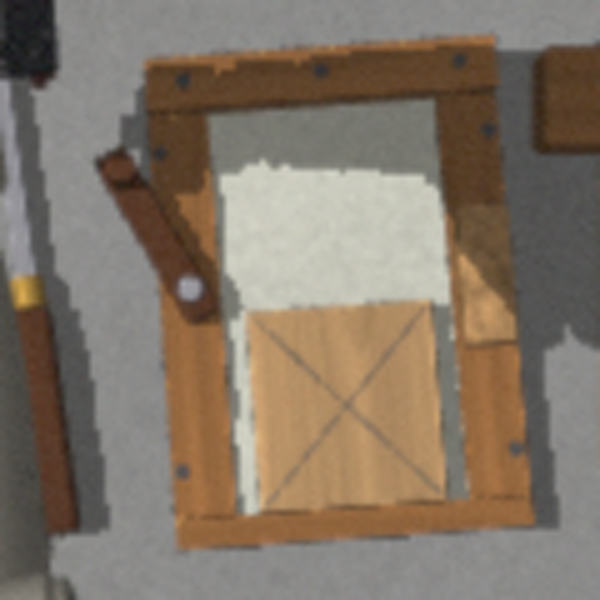

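The blank sits flush: its front edge (258,513)-(447,498) runs parallel with the stop's inner edge. Next I'll locate the knob from depth.

Run:
```python
from h import *
d=np.load('top2.npy',allow_pickle=True).item()
blankpose(d,[(246,311),(434,302),(447,498),(258,513)])
for n,lo in(('top',.065),):
    vv,uu=np.mgrid[143:182,238:272];w=world(d,np.c_[uu.ravel(),vv.ravel()]);q=inv(J,w)
    for a,b in((.066,.086),(.032,.048)):
        m=(w[:,2]>a)&(w[:,2]<b)&(q[:,1]>.07);print(a,m.sum(),w[m].mean(0),q[m].mean(0),q[m].min(0),q[m].max(0))
sc=np.load('sc1.npy',allow_pickle=True).item()
vv,uu=np.mgrid[0:384,0:512];w=world(sc,np.c_[uu.ravel(),vv.ravel()]);q=inv(J,w)
m=(w[:,2]>.066)&(w[:,2]<.085)&(abs(q[:,0]-.08)<.05)&(abs(q[:,1]-.135)<.04);print('scene',m.sum(),w[m].mean(0),q[m].mean(0))
for a in(-.35,-.4,-.45,-.5,-.55):
    p=tf(J,[(.006+.085*np.cos(a),.095-.085*np.sin(a))])[0];print(a,p,(pix(d,[*p,.076])[0]-[225-.4,120-.4])*5)
```

```text
blank [ 0.4653 -0.1206  0.0682] [[0.3, -0.3], [1.5, 1.0], [-2.2, 0.0], [0.4, -0.7]] in jig [-0.0748  0.0011] -0.0102
0.066 32 [0.61033684 0.02460521 0.07335898] [0.08121697 0.13445734] [0.07272016 0.12683312] [0.09253032 0.14311215]
0.032 229 [5.70348468e-01 8.36468292e-05 3.80779468e-02] [0.03943091 0.11314297] [-0.00605602  0.07911427] [0.10368323 0.15063053]
scene 43 [0.61666296 0.02852097 0.07455323] [0.08783035 0.1378656 ]
-0.35 [0.61575988 0.01468846] [136.35699516 158.69392468]
-0.4 [0.61389847 0.01850865] [130.23761933 161.56314487]
-0.45 [0.61184846 0.02223104] [124.26888919 164.72981554]
-0.5 [0.60961496 0.02584632] [118.46548245 168.18629447]
-0.55 [0.60720357 0.02934545] [112.84169203 171.92423747]
```

Blank home is confirmed at x = -74.8 mm, yaw within 0.01 rad. The knob is at about jig (81,134), button ≈ -0.48. I'll grip the knob and lead it round the arc.

Run:
```python
from h import *
go(.6105,.0245,.10,J[2]-np.pi/2)
print(sensors.get_state()['joint_pos'])
```

```text
t 12.03 pos [0.6478 0.1425 0.1532] F [-0.1 -0.2 -0.3] w 0.32
 shift cm [11.47  4.67  5.3 ] turn [-0.005 -0.    -0.   ]
[ 1.98994417e-01  5.54554829e-01  1.58988366e+00 -1.04886456e-03
  9.92428189e-01  1.69211130e+00]
```

apply_moves([
  {"claw": 5, "x": 4, "y": 1.5, "z": 0, "ax": 0, "ay": 0, "az": 0},
  {"claw": 5, "x": 8, "y": 3, "z": 1, "ax": 0, "ay": 0, "az": 0},
  {"claw": 5, "x": 11.5, "y": 4.7, "z": 3, "ax": 0, "ay": 0, "az": 0},
  {"claw": 5, "x": 11.5, "y": 4.7, "z": 5.3, "ax": 0, "ay": 0, "az": 0},
  {"claw": 5, "x": 11.5, "y": 4.7, "z": 5.3, "ax": 0, "ay": 0, "az": 0},
  {"claw": 5, "x": 11.5, "y": 4.7, "z": 5.3, "ax": 0, "ay": 0, "az": 0},
  {"claw": 5, "x": 11.5, "y": 4.7, "z": 5.3, "ax": 0, "ay": 0, "az": 0},
])

```text
clock: 12.62
position: [0.6107, 0.0238, 0.1008]
eef_rot: [-3.136, -0.0, -1.493]
force: [0.6, 0.4, -0.7]
gripper_width: 0.569
```

Run:
```python
from h import *
go(.6105,.0245,.049,J[2]-np.pi/2)
d=cap('scene')
save('9.png',cv2.resize(d['img'][150:270,130:300],None,fx=4,fy=4,interpolation=cv2.INTER_CUBIC))
```

```text
t 12.62 pos [0.6107 0.0238 0.1008] F [ 0.6  0.4 -0.7] w 0.57
 shift cm [-0.07  0.04  5.18] turn [-0.005 -0.    -0.001]
```

View pics/9.png

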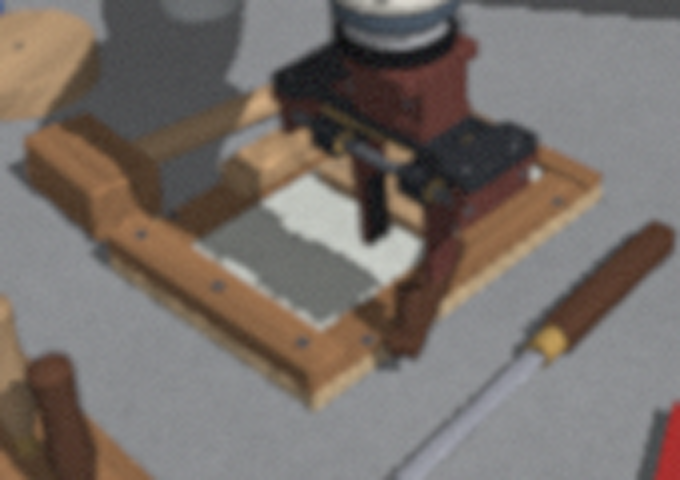

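Run:
```python
from h import *
d=cap('scene')
P=[[*tf(J,[(.0815,.1345)])[0],z] for z in(.04,.076)]+[[*tf(J,[(.006,.095)])[0],.04],[.6107,.0238,.1008]]
print((pix(d,P)-[130,150])*4)
uv=pix(d,P[1])[0].round().astype(int)
w=world(d,[(u,v) for v in range(uv[1]-8,uv[1]+24,2) for u in (uv[0]-2,uv[0],uv[0]+2)]);print(np.c_[inv(J,w),w[:,2]].round(3))
```

```text
[[409.51186246 322.1817278 ]
 [407.2733053  283.16904431]
 [441.81046293 246.46589292]
 [404.73530736 254.76129495]]
[[ 0.013  0.057  0.019]
 [ 0.009  0.062  0.018]
 [ 0.003  0.064  0.016]
 [ 0.017  0.061  0.015]
 [ 0.016  0.069  0.019]
 [ 0.015  0.076  0.022]
 [ 0.025  0.069  0.017]
 [ 0.027  0.08   0.024]
 [ 0.024  0.085  0.025]
 [ 0.036  0.08   0.022]
 [ 0.033  0.085  0.023]
 [ 0.041  0.102  0.038]
 [ 0.086  0.132  0.076]
 [ 0.083  0.136  0.077]
 [ 0.08   0.141  0.078]
 [ 0.092  0.138  0.077]
 [ 0.088  0.142  0.076]
 [ 0.083  0.144  0.075]
 [ 0.093  0.138  0.071]
 [ 0.089  0.142  0.07 ]
 [ 0.083  0.143  0.067]
 [ 0.093  0.137  0.062]
 [ 0.09   0.143  0.064]
 [ 0.085  0.145  0.061]
 [ 0.092  0.137  0.055]
 [ 0.089  0.141  0.055]
 [ 0.085  0.145  0.054]
 [ 0.092  0.136  0.047]
 [ 0.09   0.142  0.049]
 [ 0.084  0.144  0.046]
 [ 0.093  0.136  0.039]
 [ 0.089  0.14   0.039]
 [ 0.085  0.144  0.038]
 [ 0.1    0.143  0.041]
 [ 0.095  0.146  0.04 ]
 [ 0.091  0.15   0.039]
 [ 0.1    0.143  0.034]
 [ 0.098  0.148  0.035]
 [ 0.095  0.154  0.037]
 [ 0.101  0.144  0.028]
 [ 0.101  0.152  0.033]
 [ 0.097  0.155  0.031]
 [ 0.087  0.128 -0.001]
 [ 0.621  0.696  0.749]
 [ 0.081  0.138  0.001]
 [ 0.094  0.135  0.001]
 [ 0.09   0.139  0.   ]
 [ 0.088  0.145  0.003]]
```

Both cameras agree on the knob: its near surface is at (89,141) with a 10 mm radius, putting the centre at about (82,134). Descend and grip.

apply_moves([
  {"claw": 5, "x": 0, "y": 0, "z": 2, "ax": -0.005, "ay": 0, "az": 0},
  {"claw": 5, "x": 0, "y": 0, "z": 4, "ax": -0.005, "ay": 0, "az": 0},
  {"claw": 5, "x": 0, "y": 0, "z": 5.1, "ax": -0.005, "ay": 0, "az": 0},
  {"claw": 5, "x": 0, "y": 0, "z": 5.1, "ax": -0.005, "ay": 0, "az": 0},
  {"claw": 5, "x": 0, "y": 0, "z": 5.1, "ax": -0.005, "ay": 0, "az": 0},
  {"claw": 1.5, "x": 0, "y": 0, "z": 5.1, "ax": -0.005, "ay": 0, "az": 0},
  {"claw": 1.5, "x": 0, "y": 0, "z": 5.1, "ax": -0.005, "ay": 0, "az": 0},
  {"claw": 1.5, "x": 0, "y": 0, "z": 5.1, "ax": -0.005, "ay": 0, "az": 0},
  {"claw": 1.5, "x": 0, "y": 0, "z": 5.1, "ax": -0.005, "ay": 0, "az": 0},
  {"claw": 1.5, "x": 0, "y": 0, "z": 5.1, "ax": -0.005, "ay": 0, "az": 0},
], grip_force=12)

```text
clock: 13.55
position: [0.612, 0.0246, 0.0509]
eef_rot: [-3.139, -0.0, -1.492]
force: [1.4, 1.7, 0.7]
gripper_width: 0.228
```

Run:
```python
from h import *
s=sensors.get_state();p=s['position'];q=inv(J,p);print(q,s['gripper_width'],s['force'])
v=q-[.006,.095];a0=-np.arctan2(v[1],v[0]);r=np.hypot(*v);print('a0',a0,'r',r)
R=Ro.from_euler('xyz',s['eef_rot'])
for a in np.arange(a0,1.7,.12).tolist()+[1.571,1.62]:
    t=tf(J,[(.006+.085*np.cos(a),.095-.085*np.sin(a))])[0]
    print(round(a,2),np.round(R.inv().apply([t[0]-p[0],t[1]-p[1],.049-p[2]])*100,1))
```

```text
[0.08288091 0.13435891] 0.2277595145375586 [1.3638575  1.73533535 0.66473288]
a0 -0.4731590011319465 r 0.0863701232212489
-0.47 [0.1 0.1 0.2]
-0.35 [ 1.  -0.3  0.2]
-0.23 [ 2.  -0.6  0.2]
-0.11 [ 3.  -0.8  0.2]
0.01 [ 4.  -0.8  0.2]
0.13 [ 5.  -0.7  0.2]
0.25 [ 6.  -0.6  0.2]
0.37 [ 7.  -0.2  0.2]
0.49 [7.9 0.2 0.2]
0.61 [8.8 0.7 0.2]
0.73 [9.6 1.3 0.2]
0.85 [10.3  2.1  0.2]
0.97 [10.9  2.9  0.2]
1.09 [11.5  3.7  0.2]
1.21 [11.9  4.7  0.2]
1.33 [12.2  5.6  0.2]
1.45 [12.4  6.6  0.2]
1.57 [12.4  7.7  0.2]
1.69 [12.4  8.7  0.2]
1.57 [12.4  7.7  0.2]
1.62 [12.4  8.1  0.2]
```

Gripped: the opening of 20 mm equals the knob diameter, the radius is 86 mm and the angle is -0.47. Now the first part of the arc.

apply_moves([
  {"claw": 1.5, "x": 1.0, "y": -0.3, "z": 0.1, "ax": 0, "ay": 0, "az": 0},
  {"claw": 1.5, "x": 2.0, "y": -0.6, "z": 0.1, "ax": 0, "ay": 0, "az": 0},
  {"claw": 1.5, "x": 3.0, "y": -0.8, "z": 0.1, "ax": 0, "ay": 0, "az": 0},
  {"claw": 1.5, "x": 4.0, "y": -0.8, "z": 0.1, "ax": 0, "ay": 0, "az": 0},
  {"claw": 1.5, "x": 5.0, "y": -0.7, "z": 0.1, "ax": 0, "ay": 0, "az": 0},
  {"claw": 1.5, "x": 6.0, "y": -0.6, "z": 0.1, "ax": 0, "ay": 0, "az": 0},
  {"claw": 1.5, "x": 7.0, "y": -0.2, "z": 0.1, "ax": 0, "ay": 0, "az": 0},
  {"claw": 1.5, "x": 7.9, "y": 0.2, "z": 0.1, "ax": 0, "ay": 0, "az": 0},
  {"claw": 1.5, "x": 8.8, "y": 0.7, "z": 0.1, "ax": 0, "ay": 0, "az": 0},
  {"claw": 1.5, "x": 8.8, "y": 0.7, "z": 0.1, "ax": 0, "ay": 0, "az": 0},
])

```text
clock: 14.38
position: [0.6107, -0.0658, 0.05]
eef_rot: [-3.14, -0.001, -1.493]
force: [-0.5, -1.6, 2.4]
gripper_width: 0.22
```

Run:
```python
from h import *
s=sensors.get_state();p=s['position'];q=inv(J,p);print(q,s['gripper_width'],s['force'])
v=q-[.006,.095];a0=-np.arctan2(v[1],v[0]);r=np.hypot(*v);print('a0',a0,'r',r)
R=Ro.from_euler('xyz',s['eef_rot'])
for a in np.arange(a0,1.5,.12).tolist()+[1.571,1.62]:
    t=tf(J,[(.006+.085*np.cos(a),.095-.085*np.sin(a))])[0]
    print(round(a,2),np.round(R.inv().apply([t[0]-p[0],t[1]-p[1],.049-p[2]])*100,1))
```

```text
[0.07449651 0.04432487] 0.2199928845139563 [-0.4793924  -1.61601736  2.38184909]
a0 0.6369543989108896 r 0.08520411444636374
0.64 [-0.   0.   0.1]
0.76 [0.8 0.7 0.1]
0.88 [1.5 1.4 0.1]
1.0 [2.1 2.2 0.1]
1.12 [2.6 3.1 0.1]
1.24 [3.  4.1 0.1]
1.36 [3.2 5.  0.1]
1.48 [3.4 6.1 0.1]
1.57 [3.4 6.8 0.1]
1.62 [3.4 7.3 0.1]
```

apply_moves([
  {"claw": 1.5, "x": 0.8, "y": 0.7, "z": 0.1, "ax": 0, "ay": 0, "az": 0},
  {"claw": 1.5, "x": 1.5, "y": 1.4, "z": 0.1, "ax": 0, "ay": 0, "az": 0},
  {"claw": 1.5, "x": 2.1, "y": 2.2, "z": 0.1, "ax": 0, "ay": 0, "az": 0},
  {"claw": 1.5, "x": 2.6, "y": 3.1, "z": 0.1, "ax": 0, "ay": 0, "az": 0},
  {"claw": 1.5, "x": 3.0, "y": 4.1, "z": 0.1, "ax": 0, "ay": 0, "az": 0},
  {"claw": 1.5, "x": 3.2, "y": 5.0, "z": 0.1, "ax": 0, "ay": 0, "az": 0},
  {"claw": 1.5, "x": 3.4, "y": 6.0, "z": 0.1, "ax": 0, "ay": 0, "az": 0},
  {"claw": 1.5, "x": 3.4, "y": 6.6, "z": 0.1, "ax": 0, "ay": 0, "az": 0},
  {"claw": 1.5, "x": 3.4, "y": 7.0, "z": 0.1, "ax": 0, "ay": 0, "az": 0},
  {"claw": 1.5, "x": 3.4, "y": 7.1, "z": 0.1, "ax": 0, "ay": 0, "az": 0},
  {"claw": 1.5, "x": 3.4, "y": 7.1, "z": 0.1, "ax": 0, "ay": 0, "az": 0},
])

```text
clock: 15.3
position: [0.5466, -0.1041, 0.0497]
eef_rot: [-3.131, -0.001, -1.494]
force: [15.6, 15.5, -4.1]
gripper_width: 0.228
```

Run:
```python
from h import *
s=sensors.get_state();p=s['position'];q=inv(J,p);print(q,s['gripper_width'],s['force'])
v=q-[.006,.095];print('a',-np.arctan2(v[1],v[0]),'r',np.hypot(*v))
```

```text
[0.00759493 0.0111867 ] 0.2277372938519087 [15.59140356 15.45234678 -4.13935501]
a 1.551769047200155 r 0.0838284708794263
```

The button is on the hard stop (15 N, estimated 1.55 rad). Release, lift and check.

apply_moves([
  {"claw": 1.5, "x": 0, "y": 0, "z": 0, "ax": 0, "ay": 0, "az": 0},
  {"claw": 4.5, "x": 0, "y": 0, "z": 0, "ax": 0, "ay": 0, "az": 0},
  {"claw": 4.5, "x": 0, "y": 0, "z": 0, "ax": 0, "ay": 0, "az": 0},
  {"claw": 4.5, "x": 0, "y": 0, "z": 0, "ax": 0, "ay": 0, "az": 0},
  {"claw": 4.5, "x": 0, "y": 0, "z": -2, "ax": 0, "ay": 0, "az": 0},
  {"claw": 4.5, "x": 0, "y": 0, "z": -5, "ax": 0, "ay": 0, "az": 0},
  {"claw": 4.5, "x": 0, "y": 0, "z": -9, "ax": 0, "ay": 0, "az": 0},
  {"claw": 4.5, "x": -3, "y": -2, "z": -12, "ax": 0, "ay": 0, "az": 0},
  {"claw": 4.5, "x": -7, "y": -4, "z": -12, "ax": 0, "ay": 0, "az": 0},
  {"claw": 4.5, "x": -11, "y": -6, "z": -12, "ax": 0, "ay": 0, "az": 0},
  {"claw": 4.5, "x": -15, "y": -8, "z": -12, "ax": 0, "ay": 0, "az": 0},
  {"claw": 4.5, "x": -19, "y": -10, "z": -12, "ax": 0, "ay": 0, "az": 0},
])

```text
clock: 16.3
position: [0.6241, 0.0789, 0.1707]
eef_rot: [-3.131, -0.001, -1.495]
force: [0.6, 0.2, -0.1]
gripper_width: 0.515
```

apply_moves([
  {"claw": 4.5, "x": -4, "y": -2, "z": 0, "ax": 0, "ay": 0, "az": 0},
  {"claw": 4.5, "x": -8, "y": -3, "z": 0, "ax": 0, "ay": 0, "az": 0},
  {"claw": 4.5, "x": -8, "y": -3, "z": 0, "ax": 0, "ay": 0, "az": 0},
  {"claw": 4.5, "x": -8, "y": -3, "z": 0, "ax": 0, "ay": 0, "az": 0},
])

```text
clock: 16.63
position: [0.6474, 0.1627, 0.1702]
eef_rot: [-3.132, -0.002, -1.491]
force: [-0.7, 0.0, -0.7]
gripper_width: 0.512
```

Run:
```python
from h import *
d=cap('top');np.save('top3.npy',d,allow_pickle=True)
save('10.png',cv2.resize(d['img'][120:240,225:345],None,fx=5,fy=5,interpolation=cv2.INTER_CUBIC))
vv,uu=np.mgrid[150:215,255:325];w=world(d,np.c_[uu.ravel(),vv.ravel()]);q=inv(J,w)
m=(w[:,2]>.066)&(w[:,2]<.085);k=q[m].mean(0)-[.006,.095];print(m.sum(),'button',-np.arctan2(k[1],k[0]),np.hypot(*k))
```

```text
33 button 1.5685086776067256 0.08353607603095843
```

View pics/10.png

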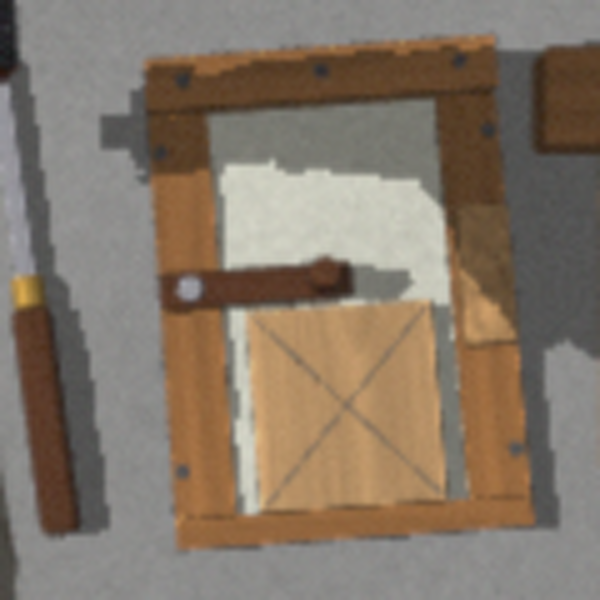

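The bar now lies across behind the blank, from the pivot (189,289) to the knob (327,270), and measures 1.57 rad. The blank is still flush at the same pixels, and the arm is clear.

Run:
```python
from h import *
d=np.load('top3.npy',allow_pickle=True).item()
blankpose(d,[(246,311),(434,302),(447,498),(258,513)])
print(sign_off())
```

```text
blank [ 0.4653 -0.1206  0.0682] [[0.3, -0.3], [1.5, 1.0], [-2.2, 0.0], [0.4, -0.7]] in jig [-0.0748  0.0011] -0.0102
the job is handed in; nothing more can be done
None
```

The blank is home against the front stop and the turn-button is locked across behind it. I handed the job in at about 17 s of the 67 s; `sign_off()` gives no verdict.

**What I did:** I pressed on the blank and drew it to the stop. The first two-finger draw left it skewed by about 0.19 rad. I squared it with closed fingers on its right half, then seated it with a centred press and draw. After that I gripped the knob, swung the button from about -0.47 rad to its hard stop, released it and moved clear.

**Last checks:**
- **Blank:** measured at x = -74.8 mm in the jig (home is -75) and about 0.01 rad off square. The corners were picked before the swing. The final picture shows the blank at the same pixels, but I did not pick them afresh.
- **Button:** 1.57 rad from the depth image.
- **Bystanders:** the sanding block, gouge and mallet head look unmoved in the final close-up. I did not measure any bystander, and the disc, glue, tin and finial were outside that crop. I felt no contact with any of them.
- **Forces:** the highest reading at the end of a move was about 29 N, while pressing with the fingertips.
- **Uncertainty:** the jig fit had residuals of up to about 4 mm, so the blank's position is good to a few mm. Its front edge looks parallel to the stop and touching it in the picture.

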